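# Reset the tripped breaker on a microscope bench

## Robot

A 6-joint arm with a two-finger parallel gripper is mounted at the origin on the work surface. World frame = base frame: x ahead of the robot, y to its left, z up, the work surface at z = 0. Lengths are in m, angles in rad, forces in N, time in s.
With the tool pointing down it reaches from about 0.3 to 0.775 m from the base axis. Payload 14.6 kg.
Tool frame: the origin (TCP) lies on the centre line of the jaws, within the pads' length; the fingertips stand 19 mm ahead of it and the grasp point (between the pads) is the TCP; z points along the fingers, y is the direction in which the jaws open and shut (so a half turn about z gives the same grasp; the last joint's range is limited). The gripper opens to 94 mm and grips with 3 to 60 N. Pads are 16 mm wide; open, the fingers measure 119 mm over their backs; the gripper's body (75 mm by 177 mm) begins 78 mm behind the grasp point.
Start: joints at [1.269, 0.3, 1.521, -0, 1.321, -0.067], TCP at [0.128, 0.535, 0.224] pointing down, gripper open.
Joint ranges: [-3.03, 3.03], [-0.79, 2.21], [0.23, 2.52], [-1.04, 4.18], [0, 3.07], [-2.55, 2.55]. Speed limits (rad/s): [2.22, 2.22, 2.57, 3.14, 3.14, 3.14].

## Interface

Orientations are given as [roll, pitch, yaw] about the fixed x, y, z axes, in that order (R = Rz(yaw) Ry(pitch) Rx(roll)).
In Python, from station import ctrl gives the robot as it stands. The module is installed in compiled form; this text tells all that it offers.
- The arm moves only by the shell command python3 -m creep 'ROWS' [FORCE]. ROWS is a JSON object of lists of equal length, an entry for each row: "translation": the shift along the world's x, y, z in mm, a list of three; "yaw": the turn about the world's z in rad; "gripper": the closure in counts, from 0 (fully open) to 255 (shut). A call has 1 to 5 rows; each row is the pose to reach, as a shift and turn from the pose measured when the call began; what a row does not reach only later rows make up. A row lasts 1/12 s, in which the tool goes at most 41.7 mm and 7.16 degrees, less where a joint would pass 70% of its speed; a pose out of reach is approached as far as the arm can. A call with a gripper value outside its range is refused whole. The fingers move at their own pace and stop on an object; FORCE is the grip in N (left out, the last holds). Time passes only in rows, so rows that repeat a pose let the fingers close. It gives the time, the measured TCP pose, the force and the opening at its end, in the units of the state.
- ctrl.get_obs(): the state, without advancing time (a new reading comes with each control period).
- ctrl.camera(name): name is "scene" or "top" or "wrist"; returns a dict with "pixels" (480x640x3 uint8, red, green, blue), "depth" (480x640 float32, m along the optical axis (not along the pixel's ray), 0 where there is no reading), "fx", "fy", "cx", "cy" (pixels), "dist" ([k1, k2, p1, p2, k3] as OpenCV has them; the pictures are not rectified), "R" (3x3) and "t" (3): a world point X has camera coordinates R X + t; the wrist camera has in their place "tool_from_camera" (4x4, takes a point from camera to tool coordinates, whose origin is the TCP and whose axes are the flange's). Camera axes: x right, y down, z forward; pixel columns grow to the right and rows downward; lengths in m; the calibration is good to about 2 mm. A picture is of the moment at which its call begins: read the wrist's pose just before it.
- ctrl.hand_in(): hands the job in, once; it reports no verdict.
The state is a dict: "time_s": time; "qpos": joint angles; "joint_vel": joint speeds; "tau": joint torques, N m; "ee_pos": TCP position; "eef_rot": TCP orientation; "force": force on the tool from outside, world axes, zero at the start; "moment": the same for the moment, N m; "grip_width": finger opening in m.
Only numpy, scipy, OpenCV 4.12 (cv2) and the standard library are available. Lean on these libraries where they do the work, as an engineer would, in place of code of your own. Each camera call takes 0.05 s, during which the arm holds its last target. There are 200 camera calls.

## Task

One of the three breakers on the bench power box has tripped: its lever stands about half-way, while one neighbour is on (leaning away from the robot) and the other is off (leaning towards the robot). Reset the tripped one: push its lever fully off, towards the robot, then throw it fully on, away from the robot, and let go. Leave the other two levers as they are.

Things in the scene. Friction and masses are not known exactly. Their poses are not given: they have to be found in the camera images.
- tripped_lever (a joint): Tripped lever, rad: 0 = fully off (leans 37 degrees to the robot's side), 0.65 = upright, 1.3 = fully on (leans 37 degrees away); hard stops. Starts at 0.5 to 0.8. Friction only (0.12 N m, about 4 N pushed 30 mm above the pivot), stays where left. White paddle 62 mm long from the pivot: stem 9 mm thick along the swing, 18 wide; the last 16 mm 12 thick, 24 wide. All three alike.
- tripped_lever_pivot (a point): Pivot of the tripped lever, fixed, mid-top of its black block (90 x 50 x 16 mm), 71 mm above the bench. x: level, the way from off to on; y: along the pivot and the row; z up. Three breakers 85 mm apart in one row, in any order, on a grey box (160 x 300 x 55 mm high) turned up to 20 degrees. A 100 mm high bottle stands beside the box, a tall microscope at the left.
- on_lever (a joint): Lever of the neighbouring breaker that is on (reads about 1.3, same meaning as tripped_lever); must be left so.
- off_lever (a joint): Lever of the neighbouring breaker that is off (reads about 0, same meaning as tripped_lever); must be left so.

How it is judged:
By the outcome, as a careful person would: the job done as asked, in the order asked, and still so for the second after the job is handed in, with the robot touching nothing.
It also fails if it takes over 32 s, if anything falls off the work surface, if the arm or the gripper's body presses on something with over 40 N, if the wrist force passes 120 N, or if a joint passes its speed limit or range.

## Working session

There is one attempt and no reset: what is moved stays moved. The work goes in short steps, Python scripts to look and compute and a shell command to move; the robot and the scene stay as the last step left them, time stands still between calls to the robot, and variables do not carry over. Pictures are saved under pics/ and viewed, about 8 in all and at most 12, crops included, and the job is handed in when it is done.

```bash
mkdir -p pics
cat > h.py <<'E'
import numpy as np, cv2
from station import ctrl
def save(n,f):
    c=ctrl.camera(n); cv2.imwrite(f,c["pixels"][:,:,::-1]); np.save(f[:-4]+'.npy',c,allow_pickle=True); return c
def pts(c,T=None):
    v,u=np.mgrid[0:480,0:640]
    K=np.array([[c['fx'],0,c['cx']],[0,c['fy'],c['cy']],[0,0,1]],float)
    p=cv2.undistortPoints(np.stack([u,v],-1).reshape(-1,1,2).astype(float),K,np.array(c['dist'],float)).reshape(480,640,2)
    d=c['depth'][...,None]
    P=np.concatenate([p*d,d],-1)
    return (P-np.array(c['t']))@np.array(c['R'])
E
python3 - <<'E'
from h import *
o=ctrl.get_obs(); print(o)
a=save("top","pics/top.png"); b=save("scene","pics/scene.png")
for c in(a,b): print((-np.array(c['R']).T@np.array(c['t'])).round(3), (c['depth']>0).mean())
E
```

```text
{'time_s': 0.0, 'qpos': array([ 1.26937298e+00,  3.00485570e-01,  1.52159826e+00, -2.03706689e-05,
        1.32069815e+00, -6.65983781e-02]), 'joint_vel': array([-0.00035708,  0.00122304,  0.00125509,  0.00076302, -0.00073927,
       -0.00063846]), 'tau': array([ 7.55366855e-04, -5.31810880e+01, -3.52726257e+01,  7.07967393e-02,
        2.44877703e-02, -1.04334961e-04]), 'ee_pos': array([0.12790308, 0.53466639, 0.22387111]), 'eef_rot': array([-3.14040465e+00, -5.94616970e-05,  2.90677270e+00]), 'force': array([-0.14887593,  0.54330731, -0.30932023]), 'moment': array([-0.03348032,  0.01220115,  0.05455074]), 'grip_width': 0.09397474230606208}
[0.444 0.03  0.756] 0.99599609375
[ 0.909 -0.209  0.602] 0.995888671875
```

View pics/top.png

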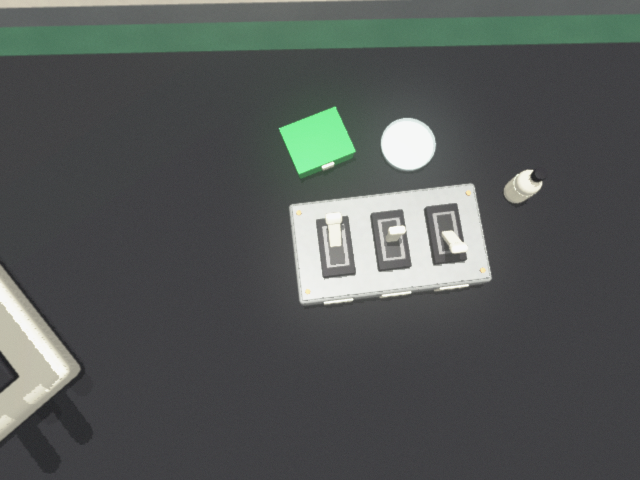

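View pics/scene.png

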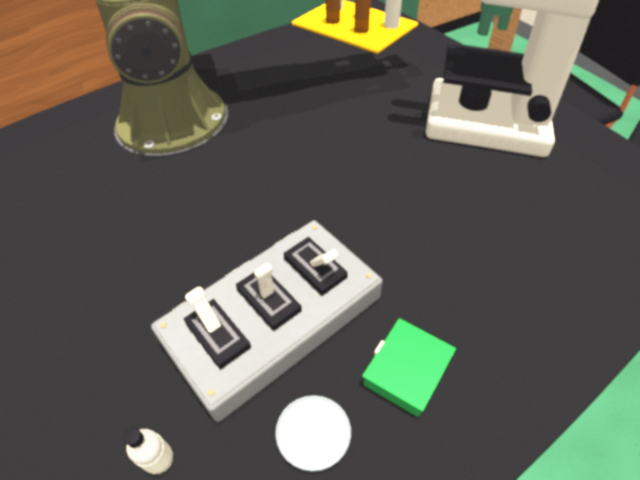

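The middle breaker (top image, about (391,240)) is the tripped one. The left one (335,235) leans away, so it is on. The right one (450,240) leans towards the robot, so it is off. The bottle is at (523,187).

Run:
```python
from h import *
c=np.load('pics/top.npy',allow_pickle=True).item(); P=pts(c); g=c['pixels'].max(-1)
box=(P[...,2]>.045)&(P[...,2]<.15); box[:, :280]=0; box[:180]=0; box[:,492:]=0; box[310:]=0
blk=(box&(g<95)).astype(np.uint8)
n,l,s,_=cv2.connectedComponentsWithStats(blk)
gr=box&(P[...,2]<.062)&(g>110)
r=cv2.minAreaRect(P[gr][:,:2].astype(np.float32)); print('box',r,cv2.boxPoints(r).round(3).tolist())
for i,(x0,x1) in enumerate([(312,357),(370,412),(424,468)]):
    m=np.zeros_like(box); m[200:280,x0:x1]=1
    d=m&box&(P[...,2]>.062)&(P[...,2]<.078)
    r=cv2.minAreaRect(P[d][:,:2].astype(np.float32))
    t=m&box&(P[...,2]>.082)
    print(i,np.round(r[0],4),np.round(r[1],3),round(r[2],1),'z',np.median(P[d][:,2]).round(4),'paddle',P[t].mean(0).round(4),P[t].min(0).round(3),P[t].max(0).round(3))
b=P[(P[...,2]>.02)&(P[...,2]<.13)&(np.arange(640)[None]>495)&(np.arange(480)[:,None]<250)&(np.arange(480)[:,None]>160)]
print('bottle',b.min(0),b.max(0))
```

```text
box ((0.5767963528633118, -0.07774393260478973), (0.16299043595790863, 0.30049994587898254), 5.398937225341797) [[0.4819999933242798, 0.06400000303983688], [0.5099999904632568, -0.23499999940395355], [0.671999990940094, -0.2199999988079071], [0.6439999938011169, 0.07999999821186066]]
0 [0.5696 0.0071] [0.09 0.05] 5.4 z 0.0723 paddle [0.5912 0.0096 0.1071] [ 0.571 -0.001  0.082] [0.61  0.022 0.125]
1 [ 0.5779 -0.0773] [0.091 0.051] 5.4 z 0.0722 paddle [ 0.5769 -0.0759  0.121 ] [ 0.572 -0.089  0.082] [ 0.586 -0.065  0.135]
2 [ 0.5856 -0.1617] [0.09  0.051] 5.3 z 0.0721 paddle [ 0.5624 -0.1624  0.1092] [ 0.547 -0.177  0.082] [ 0.585 -0.152  0.126]
bottle [ 0.64613867 -0.31971222  0.02027251] [ 0.68495627 -0.28204221  0.10252009]
```

Run:
```python
from h import *
for n,reg in (('top',(slice(260,480),slice(0,85))),('scene',(slice(0,160),slice(420,640)))):
    c=np.load(f'pics/{n}.npy',allow_pickle=True).item(); P=pts(c)
    q=P[reg].reshape(-1,3)
    for lo,hi in((.02,.08),(.08,.2),(.2,.3),(.3,.45),(.45,.7)):
        s=q[(q[:,2]>lo)&(q[:,2]<hi)&(q[:,0]>-.1)]
        if len(s)>20: print(n,lo,len(s),np.percentile(s,[1,99],0).round(3).tolist())
    if n=='scene':
        t=np.array(c['R'])@[.128,.535,.224]+c['t']; print('tcp px',c['fx']*t[0]/t[2]+c['cx'],c['fy']*t[1]/t[2]+c['cy'])
```

```text
top 0.02 6368 [[0.314, 0.413, 0.021], [0.535, 0.526, 0.053]]
top 0.08 423 [[0.379, 0.428, 0.13], [0.425, 0.453, 0.145]]
scene 0.02 6006 [[0.249, 0.413, 0.021], [0.582, 1.434, 0.08]]
scene 0.08 6050 [[0.324, 0.435, 0.081], [0.557, 0.616, 0.197]]
scene 0.2 3736 [[0.391, 0.477, 0.201], [0.554, 0.603, 0.299]]
scene 0.3 479 [[0.474, 0.511, 0.3], [0.56, 0.593, 0.319]]
scene 0.45 138 [[0.909, -0.209, 0.602], [0.909, -0.209, 0.602]]
tcp px 399.4485284205888 -33.50401724670948
```

```bash
python3 -m creep '{"translation":[[10,-38,10],[22,-76,20],[35,-114,26],[52,-150,26],[70,-185,26]],"yaw":[0,0,0,0,0],"gripper":[0,0,0,0,0]}' 30
python3 -m creep '{"translation":[[20,-34,0],[40,-68,0],[62,-102,0],[86,-134,0],[110,-166,0]],"yaw":[-0.1,-0.2,-0.3,-0.4,-0.5],"gripper":[0,0,0,0,0]}'
```

```text
time_s: 0.52
ee_pos: [0.1978, 0.3479, 0.25]
eef_rot: [-3.141, 0.0, 2.908]
force: [0.9, -0.1, 0.6]
grip_width: 0.0936
time_s: 0.93
ee_pos: [0.3083, 0.1801, 0.2502]
eef_rot: [-3.142, 0.0, 2.403]
force: [0.8, 1.1, 0.1]
grip_width: 0.0942
```

```bash
python3 -m creep '{"translation":[[28,-27,0],[56,-54,0],[84,-81,0],[112,-108,0],[140,-135,0]],"yaw":[-0.1,-0.2,-0.3,-0.4,-0.5],"gripper":[0,0,0,0,0]}'
python3 -m creep '{"translation":[[26,-24,0],[52,-49,0],[78,-73,0],[104,-98,0],[129,-122,0]],"yaw":[-0.05,-0.1,-0.15,-0.2,-0.238],"gripper":[0,0,0,0,0]}'
python3 - <<'E'
from h import *
o=ctrl.get_obs();print(o['ee_pos'],o['eef_rot'],o['force'])
save("wrist","pics/w1.png")
E
```

```text
time_s: 1.35
ee_pos: [0.4493, 0.0432, 0.25]
eef_rot: [-3.141, 0.0, 1.898]
force: [-0.7, 2.2, 0.8]
grip_width: 0.0941
time_s: 1.77
ee_pos: [0.5792, -0.0804, 0.2494]
eef_rot: [-3.141, 0.0, 1.657]
force: [0.3, 0.0, -0.5]
grip_width: 0.0941
[ 0.57924253 -0.0803993   0.24944453] [-3.14074298e+00  8.20560594e-05  1.65671414e+00] [ 0.32266942  0.02289825 -0.5188361 ]
```

View pics/w1.png

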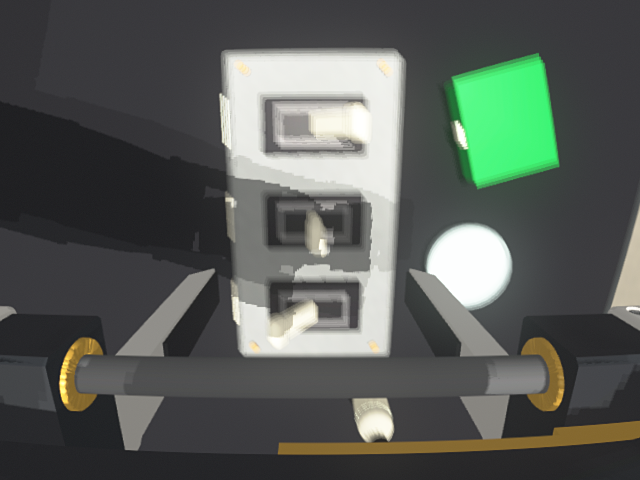

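Wrist view: the middle lever (318,232) lies between the fingers (210 and 410). Both neighbours are clear. Next I descend to straddle it.

```bash
python3 -m creep '{"translation":[[-1,3,-35],[-1,3,-70],[-1,3,-100],[-1,3,-120],[-1,3,-131]],"yaw":[0.008,0.008,0.008,0.008,0.008],"gripper":[0,0,0,0,0]}'
python3 -m creep '{"translation":[[-8,-1,0],[-16,-2,0],[-24,-2,0],[-32,-3,0],[-40,-4,0]],"yaw":[0,0,0,0,0],"gripper":[0,0,0,0,0]}'
```

```text
time_s: 2.23
ee_pos: [0.5795, -0.0807, 0.1141]
eef_rot: [-3.136, -0.0, 1.66]
force: [-0.5, 0.2, 0.2]
grip_width: 0.094
time_s: 2.65
ee_pos: [0.539, -0.0848, 0.115]
eef_rot: [-3.137, -0.0, 1.66]
force: [-0.3, 1.0, 0.4]
grip_width: 0.0938
```

```bash
python3 -m creep '{"translation":[[-4,3,2],[-8,3,2],[-11,3,2],[-14,3,2],[-16,3,2]],"yaw":[0,0,0,0,0],"gripper":[0,0,0,0,0]}'
python3 -m creep '{"translation":[[-2,0,0],[-4,0,0],[-4,0,0]],"yaw":[0,0,0],"gripper":[0,0,0]}'
```

```text
time_s: 3.07
ee_pos: [0.5234, -0.0819, 0.1175]
eef_rot: [-3.139, 0.001, 1.66]
force: [5.8, -1.3, -1.0]
grip_width: 0.094
time_s: 3.32
ee_pos: [0.5193, -0.0818, 0.1177]
eef_rot: [-3.14, 0.001, 1.66]
force: [1.7, 0.8, 1.8]
grip_width: 0.094
```

```bash
python3 -m creep '{"translation":[[-2,0,0],[-4,0,0],[-4,0,0]],"yaw":[0,0,0],"gripper":[0,0,0]}'
python3 -m creep '{"translation":[[-2,0,0],[-4,0,0],[-4,0,0]],"yaw":[0,0,0],"gripper":[0,0,0]}'
```

```text
time_s: 3.57
ee_pos: [0.5153, -0.0818, 0.1178]
eef_rot: [-3.14, 0.001, 1.66]
force: [3.7, 1.0, 0.7]
grip_width: 0.0942
time_s: 3.82
ee_pos: [0.5132, -0.0819, 0.1191]
eef_rot: [3.136, 0.002, 1.66]
force: [15.2, 0.9, 1.4]
grip_width: 0.094
```

Force rose to 15 N (friction is about 4 N) and the tool stalled, so the lever is probably at its stop. A picture will check that before reversing.

Run:
```python
from h import *
c=save("scene","pics/s2.png")
im=cv2.imread("pics/s2.png")[180:400,130:400]; cv2.imwrite("pics/s2c.png",cv2.resize(im,None,fx=2.5,fy=2.5,interpolation=cv2.INTER_CUBIC))
P=pts(c);piv=np.array([.5779,-.0773,.071]);ex=np.array([.9956,.094,0]);ey=np.array([-.094,.9956,0])
d=P-piv; a=d@ex;b=d@ey;z=d[...,2]; g=c['pixels'].min(-1)
for k in(-.085,0,.085):
    m=(abs(b-k)<.014)&(z>.012)&(z<.06)&(abs(a)<.05)&(g>110)
    if m.sum(): print(k,m.sum(),'tip',a[m].min().round(3),a[m].max().round(3),z[m].max().round(3),'lean',np.degrees(np.median(np.arctan2(a[m],z[m]))).round(1))
```

```text
-0.085 580 tip -0.037 -0.002 0.055 lean -28.3
0 493 tip -0.039 -0.002 0.06 lean -24.0
0.085 233 tip 0.004 0.041 0.053 lean 35.3
```

View pics/s2c.png

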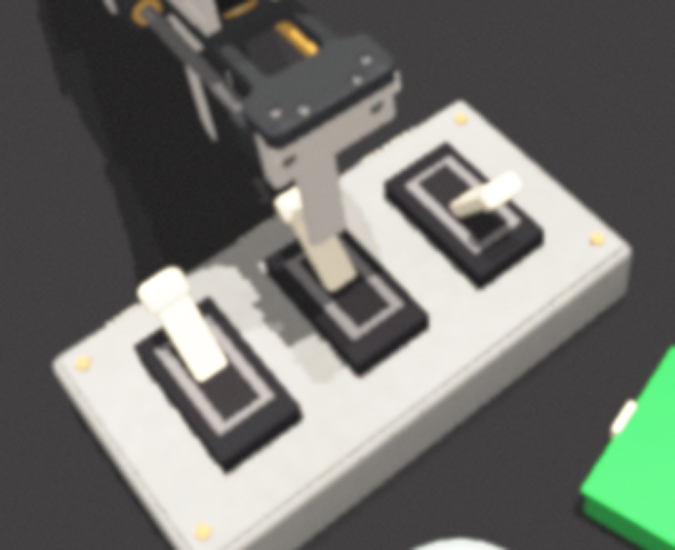

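The tripped lever lies parallel to the off lever (crop tip (290,200)), and its tip is at -39 mm against -37 mm for the neighbour. One short firm press to be sure, then the reverse.

```bash
python3 -m creep '{"translation":[[-2,0,-1],[-4,0,-1],[-4,0,-1]],"yaw":[0,0,0],"gripper":[0,0,0]}'
python3 -m creep '{"translation":[[12,1,0],[24,2,0],[36,3,0],[48,4,0],[58,6,0]],"yaw":[0,0,0,0,0],"gripper":[0,0,0,0,0]}'
python3 -m creep '{"translation":[[10,1,0],[20,2,0],[30,3,0],[40,4,0],[50,4,0]],"yaw":[0,0,0,0,0],"gripper":[0,0,0,0,0]}'
```

```text
time_s: 4.12
ee_pos: [0.5119, -0.082, 0.1199]
eef_rot: [3.128, 0.003, 1.66]
force: [17.5, 1.3, 4.3]
grip_width: 0.094
time_s: 4.53
ee_pos: [0.5698, -0.0759, 0.1195]
eef_rot: [3.13, 0.003, 1.66]
force: [-0.3, 0.0, 0.3]
grip_width: 0.0936
time_s: 4.95
ee_pos: [0.6192, -0.0717, 0.119]
eef_rot: [3.134, 0.002, 1.66]
force: [-3.6, 0.8, 2.2]
grip_width: 0.0942
```

```bash
python3 -m creep '{"translation":[[4,0,-1],[8,0,-1],[12,0,-1],[16,0,-1],[18,0,-1]],"yaw":[0,0,0,0,0],"gripper":[0,0,0,0,0]}'
python3 -m creep '{"translation":[[2,0,0],[4,0,0],[4,0,0]],"yaw":[0,0,0],"gripper":[0,0,0]}'
```

```text
time_s: 5.37
ee_pos: [0.6363, -0.0716, 0.1171]
eef_rot: [3.137, 0.002, 1.66]
force: [-5.3, 0.4, -0.3]
grip_width: 0.0942
time_s: 5.62
ee_pos: [0.6396, -0.0716, 0.1166]
eef_rot: [3.139, 0.001, 1.66]
force: [-7.1, 0.8, 0.2]
grip_width: 0.094
```

```bash
python3 -m creep '{"translation":[[2,0,0],[4,0,0],[4,0,0]],"yaw":[0,0,0],"gripper":[0,0,0]}'
python3 -m creep '{"translation":[[2,0,0],[4,0,0],[4,0,0]],"yaw":[0,0,0],"gripper":[0,0,0]}'
```

```text
time_s: 5.87
ee_pos: [0.6406, -0.0716, 0.1157]
eef_rot: [-3.135, -0.0, 1.66]
force: [-25.8, 0.3, 7.9]
grip_width: 0.0942
time_s: 6.12
ee_pos: [0.641, -0.0717, 0.115]
eef_rot: [-3.124, -0.002, 1.66]
force: [-31.9, 0.9, 13.9]
grip_width: 0.0941
```

At the on stop (32 N). Next I back off the lever, then lift.

```bash
python3 -m creep '{"translation":[[-10,-1,0],[-20,-2,0],[-20,-2,0],[-20,-2,25],[-20,-2,60]],"yaw":[0,0,0,0,0],"gripper":[0,0,0,0,0]}'
python3 -m creep '{"translation":[[0,0,35],[-35,0,60],[-75,0,60],[-115,0,60],[-150,0,60]],"yaw":[0,0,0,0,0],"gripper":[0,0,0,0,0]}'
python3 -m creep '{"translation":[[-30,0,0],[-60,0,0],[-60,0,0]],"yaw":[0,0,0],"gripper":[0,0,0]}'
python3 - <<'E'
from h import *
c=save("scene","pics/s3.png")
im=cv2.imread("pics/s3.png")[180:400,130:400]; cv2.imwrite("pics/s3c.png",cv2.resize(im,None,fx=2.5,fy=2.5,interpolation=cv2.INTER_CUBIC))
P=pts(c);piv=np.array([.5779,-.0773,.071]);ex=np.array([.9956,.094,0]);ey=np.array([-.094,.9956,0])
d=P-piv; a=d@ex;b=d@ey;z=d[...,2]; g=c['pixels'].min(-1)
for k in(-.085,0,.085):
    m=(abs(b-k)<.014)&(z>.012)&(z<.06)&(abs(a)<.05)&(g>110)
    if m.sum(): print(k,m.sum(),'tip',a[m].min().round(3),a[m].max().round(3),z[m].max().round(3),'lean',np.degrees(np.median(np.arctan2(a[m],z[m]))).round(1))
print(ctrl.get_obs()['force'])
E
```

```text
time_s: 6.53
ee_pos: [0.6203, -0.0735, 0.1731]
eef_rot: [-3.119, -0.003, 1.66]
force: [0.5, 0.7, 0.8]
grip_width: 0.0944
time_s: 6.95
ee_pos: [0.4689, -0.0734, 0.2336]
eef_rot: [-3.121, -0.003, 1.66]
force: [0.2, -1.3, 0.7]
grip_width: 0.0944
time_s: 7.2
ee_pos: [0.4062, -0.0733, 0.2344]
eef_rot: [-3.123, -0.002, 1.66]
force: [-0.5, 1.0, 0.2]
grip_width: 0.0939
-0.085 579 tip -0.038 -0.001 0.054 lean -28.3
0 242 tip 0.004 0.042 0.053 lean 36.1
0.085 233 tip 0.004 0.041 0.053 lean 35.4
[1.0824565  0.50352663 0.90851529]
```

View pics/s3c.png

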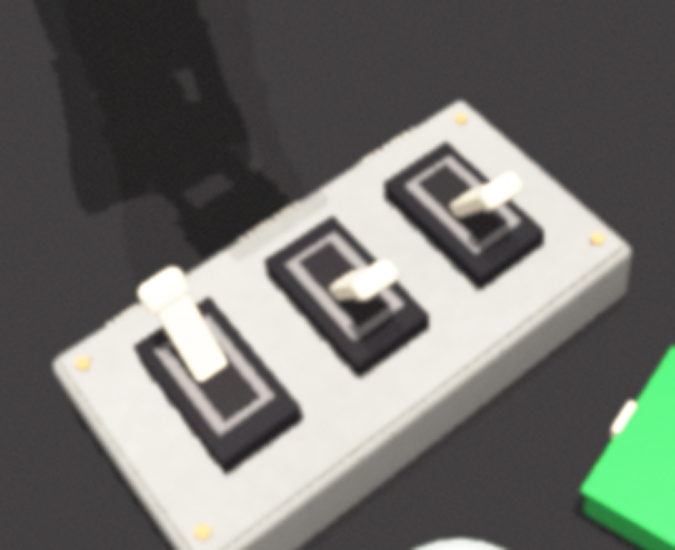

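The middle lever (380,275) is now parallel to the on neighbour (490,190). The off lever (175,320) has not moved, and the arm is clear.

```bash
python3 -c "
from station import ctrl
print(ctrl.hand_in())"
```

```text
the job is handed in; nothing more can be done
None
```

The tripped breaker, the middle one, is reset: I pushed its lever fully off, then threw it fully on, and let go. I handed the job in at about 7.3 s of robot time.

- **Off:** I straddled the lever with the open jaws and pushed it towards the robot until it stalled at about 17 N. In the scene image it lay parallel to the off neighbour, with its tip at -39 mm against -37 mm. The measured lean (-24 against -28 degrees) was less clear because a finger partly hid the lever, so the stall force and the tip are the better evidence.
- **On:** I pushed it away from the robot until it stalled at about 32 N at the fingertip. After I backed off and lifted, it leaned 36.1 degrees, against 35.4 for the on neighbour.
- **Neighbours:** Their measured leans were unchanged between the last two pictures (on 35.3 then 35.4 degrees, off -28.3 both times).
- **At hand-in:** The arm was well clear of the box, with the force reading near zero (about 1 N, noise).

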